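# Weigh a coated board frame on the sprung fork hook

## Robot

A 6-joint arm with a two-finger parallel gripper is mounted at the origin on a cart in front of the work surface, level with it; the furniture and walls round the work are solid. World frame = base frame: x ahead of the robot, y to its left, z up, the work surface at z = 0. Lengths are in m, angles in rad, forces in N, time in s.
With the tool pointing down it reaches from about 0.375 to 0.925 m from the base axis. Payload 5.7 kg.
Tool frame: the origin (TCP) lies at the very end of the fingers, on their centre line; the grasp point (between the pads) lies bot.hold_point_z behind it (bot.hold_point_z is the distance from the TCP to the grasp point, in m); z points along the fingers, y is the line along which they close (so a half turn about z gives the same grasp; the last joint's range is limited). The gripper opens to 85 mm and grips with 20 to 120 N. Pads are 22 mm wide; open, the fingers measure 114 mm over their backs; the gripper's body (76 mm by 85 mm) begins 54 mm behind the grasp point. The pads swing forward as they close: fully open they stand 13 mm farther back than shut.
Start: joints at [-1.285, 0.359, 1.51, -0, 1.272, -0.115], TCP at [0.234, -0.552, 0.206] pointing down, gripper open.
Joint ranges: [-2.97, 2.97], [-1.01, 2.36], [0.21, 2.38], [-0.96, 4.11], [0.2, 2.71], [-2.98, 2.98]. Speed limits (rad/s): [2.39, 2.39, 3.14, 3.14, 3.14, 3.14].

## Interface

Orientations are given as a unit quaternion [x, y, z, w].
In Python, from bench import bot gives the robot as it stands. The module is installed in compiled form; this text tells all that it offers.
- The arm moves only by the tool play_rows, never from a script. Its argument "targets" is a list of rows, each a list of 7 numbers: the finger opening in cm, from 0 to 8.54, then the shift along the world's x, y, z in cm, then the turn, a rotation vector about the world's x, y, z in rad. A call has 1 to 8 rows; each row is the pose to reach, as a shift and turn from the pose commanded when the call began; what a row does not reach only later rows make up. A row lasts 1/10 s, in which the tool goes at most 50 mm and 8.59 degrees, less where a joint would pass 70% of its speed; a pose out of reach is approached as far as the arm can. A call with a gripper value outside its range is refused whole. The fingers move at their own pace and stop on an object; "force" is the grip in N (left out, the last holds). Time passes only in rows, so rows that repeat a pose let the fingers close. It gives the time, the measured TCP pose, the force and the opening at its end, in the units of the state.
- bot.get_state(): the state, without advancing time (a new reading comes with each control period).
- bot.get_image(name): name is "scene" or "top"; returns (picture, depth): 420x560x3 uint8, red, green, blue; 420x560 float32, m along the optical axis (not along the pixel's ray), 0 where there is no reading.
- bot.camera_info(name): a dict with "mtx" (3x3 intrinsics, pixels), "k1" (the pictures are not rectified: a ray, as slopes to the right and down, at radius r is drawn at 1 + k1 r^2 times it, then the intrinsics apply), "position" and "orientation" of the camera in the world. Camera axes: x right, y up, looking along -z (the intrinsics and any distortion apply to the point x, -y, -z); pixel columns grow to the right and rows downward; lengths in m; the calibration is good to about 2 mm. A picture is of the moment at which its call begins. camera_info takes no time and is no camera call.
- bot.finish_job(): hands the job in, once; it reports no verdict.
The state is a dict: "time": time; "joint_positions": joint angles; "joint_vel": joint speeds; "joint_efforts": joint torques, N m; "tcp_pos": TCP position; "ee_rot": TCP orientation; "contact_force": force on the tool from outside, world axes, zero at the start; "ft_torque": the same for the moment, N m; "width": finger opening in m.
Only numpy, scipy, OpenCV 4.12 (cv2) and the standard library are available. Lean on these libraries where they do the work, as an engineer would, in place of code of your own. Each camera call takes 0.05 s, during which the arm holds its last target. There are 200 camera calls.

## Task

Take the frame that holds a circuit board out of the drying rack and hang it by the middle of its handle on the two-prong hook of the spring scale. Let it down gently together with the hook, so that it does not drop and bounce, and leave it hanging free and still for the reading. Leave the empty frame in the rack and do not push the other things on the bench about.

Things in the scene. Friction and masses are not known exactly. Their poses are not given: they have to be found in the camera images.
- board_handle (a point): Centre of the handle bar of the board frame, the loose thing to hang. Axes as the frame's: x normal to its plane, y along the bar, z up. The bar is 120 mm long (y), 10 thick (x), 12 high; this point is 133 mm above the foot's underside. The open window under the bar is 104 mm wide, from 6 to 56 mm below this point. In the rack the comb plates cover the bar's ends: fingers reach only its middle 50 mm.
- board_frame: The board frame: flat upright aluminium frame 120 mm wide (y), 139 tall, 10 thick (x), its lower half filled by a green circuit board; 0.2 to 0.4 kg. In the middle below it has a foot 50 (x) by 52 mm (y), on which it stands by itself on the bench or on the mat. Origin: centre of the foot's underside. It starts in either slot of the rack.
- empty_handle (a point): Centre of the handle bar of the second frame, which stays in the rack's other slot: same shape and size, but its lower half is open, without a board.
- rack: Grey drying rack, fixed: base 150 (x) by 140 (y) by 8 mm; origin under its middle. Two slots 40 mm before and behind the middle (-x, +x), each for a frame with its bar along the rack's y. At each slot end two comb plates, 12 mm thick, 150 mm high, 31 to 67 mm from the slot's middle, 18 mm apart, guide the 10 mm frame. A frame comes out straight up; it is clear once its foot is above 150 mm.
- scale: Spring scale, fixed. Origin on the bench straight below the hook's unloaded seat; its x points from the hook to the post. Base plate 100 mm wide, 12 thick, from 35 mm before to 105 behind the origin; grey post 44 mm wide (y), 62 to 96 mm behind the origin, 218 mm high, with the sprung hook on its front.
- hook_seat (a point): Middle of the hook's seat, on top of its prongs, 210 mm above the bench unloaded; it sinks with the hook. Axes as the scale's. Two 8 mm prongs 36 mm apart (44 over both, y) come from the post and point to -x; the seat is level for 12 mm either way, then rises 12 mm to the post; tips turn up 20 mm before the seat, tops 16 mm above it. A hung bar's centre is 6 mm above this point; the prongs fill its middle 44 mm.
- scale_hook (a joint): How far the hook has dipped, in m: 0 unloaded, 0.060 at its lower stop. Spring about 90 N/m, lightly damped: the board frame's weight makes it dip 23 to 43 mm, and if let go suddenly it bounces for about a second.
- mat_middle (a point): Centre of the top of the flat cyan work mat, fixed on the bench before the robot: 248 mm (world x) by 348 mm (world y), 4.5 mm thick.
- spray_can_mid (a point): Bystander, loose: upright spray can, 53 mm diameter, 164 mm tall; point at mid height.
- solder_spool_mid (a point): Bystander, loose: flat spool lying on the bench, 52 mm diameter, 12 mm high; point at its centre.
- mug_mid (a point): Bystander, loose: mug 82 mm across, 91 mm tall, with a handle (114 mm overall); point at mid height.
- mouse_mid (a point): Bystander, loose: computer mouse 99 x 52 x 39 mm; point at its centre.
- pliers_mid (a point): Bystander, loose: side cutters lying flat, 141 mm long (their y), 43 mm wide, 10 mm high; point at the centre.
- tip_cleaner_mid (a point): Bystander, loose: black soldering tip cleaner, 72 x 68 mm, 65 mm tall; point at mid height.

How it is judged:
On the way, in this order (a step that is already met when the one before it is completed fails the run):
1. the board frame is out of the rack (distance between board_handle and rack above 0.27 m), for 0.1 s.
2. the handle lies in the fork and the hook has dipped under it (horizontal distance between board_handle and hook_seat below 0.016 m and y of board_handle in the frame of hook_seat between -0.012 and 0.012 m and z of board_handle in the frame of hook_seat between 0 and 0.012 m and value of joint scale_hook above 0.014 m), for 0.2 s.
At the end, for the whole second after the job is handed in: The board frame hangs on both prongs in the fork seat: handle middle within 12 mm along the bar and 16 mm horizontally, upright within 0.15 rad; hook dipped 14 to 56 mm and slower than 15 mm/s, frame turning under 0.4 rad/s; empty frame within 10 mm of its start (all of step 2 and value of joint scale_hook below 0.056 m and velocity of joint scale_hook between -0.015 and 0.015 m/s and angle between board_handle's own z axis and vertical below 0.15 rad and angular speed of board_frame below 0.4 rad/s and distance of empty_handle from where it was at the start of the episode below 0.01 m); the robot touches nothing.
It fails at once if the frame is dropped on the hook: the hook moves faster than 0.25 m/s (velocity of joint scale_hook above 0.25 m/s or velocity of joint scale_hook below -0.25 m/s).
It fails at once if the empty frame is pulled out of its slot (moved 30 mm) (distance of empty_handle from where it was at the start of the episode above 0.03 m).
It fails at once if a bystander is moved more than 20 mm (distance of any of spray_can_mid, solder_spool_mid, mug_mid, mouse_mid, pliers_mid, tip_cleaner_mid from where it was at the start of the episode above 0.02 m).
It also fails if it takes over 72 s, if anything falls off the work surface, if the arm or the gripper's body presses on something with over 40 N, if the wrist force passes 120 N, or if a joint passes its speed limit or range.

## Working session

There is one attempt and no reset: what is moved stays moved. The work goes in short steps, Python scripts to look and compute and a tool call to move; the robot and the scene stay as the last step left them, time stands still between calls to the robot, and variables do not carry over. Pictures are saved under pics/ and viewed, on a budget of 10 in all, crops included, one or two more only if the job needs it, and the job is handed in when it is done.

Besides the shell and the picture viewer there is one more tool, called as name([rows], argument=value, ...), one row to a line, values as JSON. play_rows: Moves the arm, as the interface text tells. Its arguments: {"type":"object","properties":{"targets":{"type":"array","items":{"type":"array","items":{"type":"number"}}},"force":{"type":"number"}},"required":["targets"]}

```bash
mkdir -p pics; cat > h.py <<'E'
import numpy as np, cv2
from scipy.spatial.transform import Rotation as R
from bench import bot
def grab(n):
    im,d=bot.get_image(n); np.savez(f'{n}.npz',im=im,d=d); return im,d
def load(n):
    f=np.load(f'{n}.npz'); return f['im'],f['d']
def cloud(n,d):
    c=bot.camera_info(n); K=np.array(c['mtx'],float)
    v,u=np.mgrid[:d.shape[0],:d.shape[1]]
    p=np.stack([u,v],-1).reshape(-1,1,2).astype(float)
    q=cv2.undistortPoints(p,K,np.array([c['k1'],0,0,0.])).reshape(*d.shape,2)
    P=np.stack([q[...,0]*d,-q[...,1]*d,-d],-1)
    return P@R.from_quat(c['orientation']).as_matrix().T+np.array(c['position'])
def save(im,name,s=1):
    cv2.imwrite('pics/'+name,cv2.resize(im[...,::-1],None,fx=s,fy=s,interpolation=cv2.INTER_CUBIC))
E
python3 - <<'E'
from h import *
for n in('scene','top'):
    im,d=grab(n); print(n,bot.camera_info(n))
    save(im,n+'0.png')
a=cv2.imread('pics/scene0.png');b=cv2.imread('pics/top0.png')
print(bot.get_state(),bot.hold_point_z)
E
```

```text
scene {'mtx': array([[389.37491015,   0.        , 272.16112104],
       [  0.        , 389.37491015, 210.67458991],
       [  0.        ,   0.        ,   1.        ]]), 'k1': -0.07687475427518616, 'position': array([0.02020687, 0.72809491, 0.78729756]), 'orientation': array([-0.1302157 ,  0.43229399,  0.85505808, -0.25503226])}
top {'mtx': array([[416.79078692,   0.        , 278.88059772],
       [  0.        , 416.79078692, 204.266052  ],
       [  0.        ,   0.        ,   1.        ]]), 'k1': -0.046040103408159345, 'position': array([0.45680957, 0.00695326, 1.34057627]), 'orientation': array([ 0.01984952, -0.0232627 , -0.70265759,  0.7108707 ])}
{'time': 0.1, 'joint_positions': array([-1.28506346e+00,  3.59448875e-01,  1.51134140e+00,  3.44619574e-05,
        1.27249125e+00, -1.15100497e-01]), 'joint_vel': array([ 0.00103217, -0.00136435, -0.00165018,  0.00123278, -0.0002601 ,
        0.00109798]), 'joint_efforts': array([-5.51279136e-04, -5.28651345e+01, -2.79351139e+01, -2.69400207e-04,
        4.99171496e-03,  1.83365319e-05]), 'tcp_pos': array([ 0.23392935, -0.55180337,  0.20572166]), 'ee_rot': array([ 9.79984372e-01,  1.99072645e-01, -5.55509858e-05, -8.42768998e-04]), 'contact_force': array([-0.3012846 ,  0.01410628, -0.37576938]), 'ft_torque': array([ 0.03351856, -0.04035959,  0.06810496]), 'width': 0.08528685203469302} 0.0187
```

View pics/scene0.png

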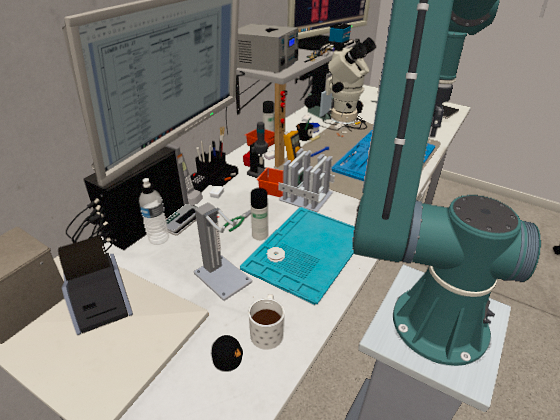

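View pics/top0.png

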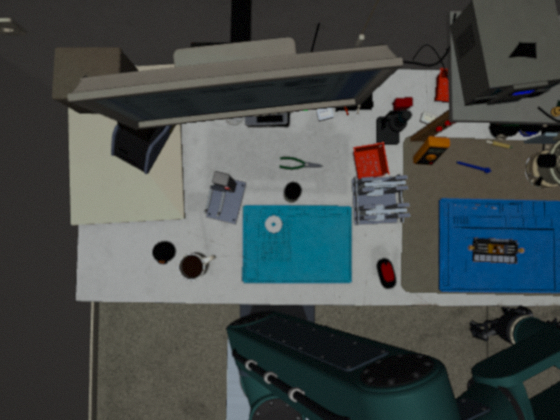

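The scene view shows the rack at about (305,180), the scale at (215,250), the spray can at (260,215), the spool at (276,254), the mug at (266,325) and the tip cleaner at (228,352). In the top view the rack is at about (381,200) and the scale at (225,197). Next I measure from the point clouds and take a close-up.

```bash
python3 - <<'E'
from h import *
S,ds=load('scene');T,dt=load('top')
def crop(im,x,y,w,h,W=400,H=300): return cv2.resize(im[y:y+h,x:x+w],(W,H),interpolation=cv2.INTER_CUBIC)
m=np.vstack([np.hstack([crop(S,265,135,80,60+15),crop(S,180,180,100,115)]),np.hstack([crop(T,341,165,80,60),crop(T,195,165,80,60)])])
save(m[:600],'crop1.png')
Pt=cloud('top',dt);Ps=cloud('scene',ds)
for nm,P,d,(x,y,w,h) in(('rack top',Pt,dt,(345,165,75,65)),('scale top',Pt,dt,(200,165,50,65)),('rack sc',Ps,ds,(270,140,70,75)),('scale sc',Ps,ds,(188,195,70,105))):
    q=P[y:y+h,x:x+w][d[y:y+h,x:x+w]>0]; 
    print(nm,len(q),np.histogram(q[:,2],bins=np.arange(-.02,.28,.01)))
    for lo,hi in((.003,.03),(.1,.2),(.14,.16),(.19,.25)):
        s=q[(q[:,2]>lo)&(q[:,2]<hi)]
        if len(s)>5:print(lo,hi,len(s),s.min(0).round(3),s.max(0).round(3),s.mean(0).round(3),cv2.minAreaRect(s[:,:2].astype(np.float32)*1000))
E
```

```text
rack top 4857 (array([   1,  530, 2170,  437,  182,   48,   50,   94,  114,  138,  108,
         47,   44,   42,   61,   50,  487,  254,    0,    0,    0,    0,
          0,    0,    0,    0,    0,    0,    0,    0]), array([-0.02, -0.01,  0.  ,  0.01,  0.02,  0.03,  0.04,  0.05,  0.06,
        0.07,  0.08,  0.09,  0.1 ,  0.11,  0.12,  0.13,  0.14,  0.15,
        0.16,  0.17,  0.18,  0.19,  0.2 ,  0.21,  0.22,  0.23,  0.24,
        0.25,  0.26,  0.27,  0.28]))
0.003 0.03 1975 [ 0.461 -0.454  0.003] [ 0.672 -0.211  0.03 ] [ 0.56  -0.326  0.009] ((566.672119140625, -332.4173889160156), (208.00160217285156, 244.81373596191406), 0.5800324082374573)
0.1 0.2 938 [ 0.49  -0.377  0.1  ] [ 0.619 -0.233  0.158] [ 0.556 -0.302  0.143] ((554.6177368164062, -305.0924377441406), (122.83954620361328, 136.0715789794922), 3.7345616817474365)
0.14 0.16 741 [ 0.49  -0.377  0.14 ] [ 0.619 -0.234  0.158] [ 0.555 -0.304  0.149] ((554.625244140625, -305.20794677734375), (122.83954620361328, 135.8400421142578), 3.7345616817474365)
scale top 3237 (array([   0,  545, 1261,  862,   12,    5,    5,    5,    4, 
[... 2569 characters left out ...]
003 0.03 2139 [ 0.431 -0.183  0.003] [0.89  0.239 0.03 ] [0.593 0.113 0.012] ((654.587646484375, 45.48504638671875), (211.81964111328125, 512.0269165039062), 43.15321350097656)
0.1 0.2 690 [ 0.558 -0.018  0.1  ] [0.615 0.188 0.2  ] [0.582 0.138 0.146] ((577.0367431640625, 84.7340316772461), (206.90768432617188, 48.71455383300781), 81.642578125)
0.14 0.16 150 [ 0.56  -0.018  0.14 ] [0.615 0.187 0.16 ] [0.581 0.125 0.15 ] ((579.6718139648438, 83.6854019165039), (205.6086883544922, 40.177215576171875), 80.76663208007812)
0.19 0.25 514 [0.491 0.139 0.19 ] [0.614 0.206 0.228] [0.564 0.173 0.213] ((552.5608520507812, 171.86871337890625), (45.948482513427734, 118.03338623046875), 77.56381225585938)
```

View pics/crop1.png

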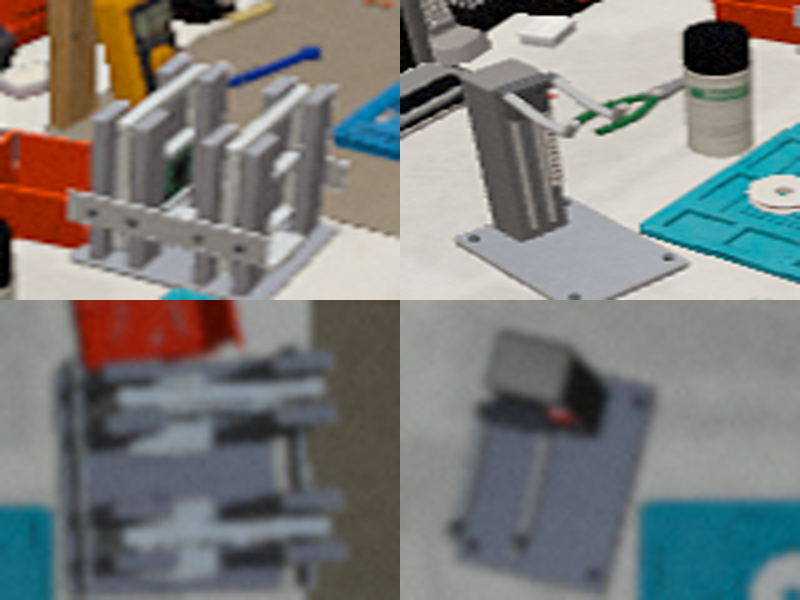

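In the crop, the scene view (upper left) shows the green board in the left frame, which is the far (+x) slot. The near slot's frame is open. The hook prongs, with tips at about (455,535) and (520,545) in the lower right, point to -x. The scale is yawed about -14° and the rack about +4°. I'll refine these numbers.

```bash
python3 - <<'E'
from h import *
def rect(s):
    (c,wh,a)=cv2.minAreaRect(s[:,:2].astype(np.float32)*1000); return np.round(c,1),np.round(wh,1),round(a,1)
for n,boxr,boxs in(('top',(345,165,75,65),(200,165,50,65)),('scene',(270,140,70,75),(188,195,70,105))):
    im,d=load(n);P=cloud(n,d); print(n)
    x,y,w,h=boxr; q=P[y:y+h,x:x+w].reshape(-1,3); c=im[y:y+h,x:x+w].reshape(-1,3).astype(int); 
    th=np.radians(3.8); L=(q[:,:2]-[.5545,-.3055])@np.array([[np.cos(th),-np.sin(th)],[np.sin(th),np.cos(th)]])
    g=(c[:,1]>c[:,0]+15)&(c[:,1]>c[:,2]+5)&(q[:,2]>.02); print('green',g.sum(),L[g].mean(0).round(3) if g.any() else '',q[g].mean(0).round(3) if g.any() else '')
    for s in(-1,1):
        m=(abs(L[:,0]-s*.04)<.012)&(abs(L[:,1])<.028)&(q[:,2]>.125)&(q[:,2]<.16)
        print('bar mid',s,m.sum(),np.percentile(L[m],[5,50,95],axis=0).round(4).tolist(),np.percentile(q[m,2],[10,50,90]).round(4))
        m=(abs(L[:,0]-s*.04)<.006)&(abs(L[:,1])<.08)&(q[:,2]>.135)&(q[:,2]<.16)
        ly=L[m,1]; br=c[m].sum(1); print('  along y ext',ly.min().round(4),ly.max().round(4),'z',np.median(q[m,2]).round(4))
    x,y,w,h=boxs; q=P[y:y+h,x:x+w].reshape(-1,3)
    p=q[(q[:,2]>.21)&(q[:,2]<.235)]
    R0=p[p[:,0]>.55]; print('high all',rect(p),'z',np.percentile(p[:,2],[5,50,95]).round(4))
    for a in(-12,-13,-14,-15):
        t=np.radians(a);ux=np.array([np.cos(t),np.sin(t)]);uy=np.array([-ux[1],ux[0]])
        pz=q[(q[:,2]>.19)&(q[:,2]<.24)];A=pz[:,:2]@ux;B=pz[:,:2]@uy
        front=A.min();pr=A<front+.05;po=A>A.max()-.03
        print(a,'A',A.min().round(4),A.max().round(4),'prong B',np.sort(B[pr])[[0,3]].round(4),np.sort(B[pr])[[-4,-1]].round(4),'post B',np.percentile(B[po],[2,98]).round(4))
        if a==-13:
            print(' prong pts (A-front,B,z)',np.c_[A[pr]-front,B[pr],pz[pr,2]][np.argsort(A[pr])][::max(1,pr.sum()//14)].round(3).tolist())
T,d=load('top');P=cloud('top',d)
for nm,px in dict(spool=(274,224),can=(292,190),mat0=(243,206),mat1=(351,206),mat2=(351,283),mat3=(243,283),post=(223,180)).items():print(nm,P[px[1],px[0]].round(3))
E
```

```text
top
green 0  
bar mid -1 71 [[-0.045, -0.0247], [-0.0404, -0.002], [-0.0358, 0.0256]] [0.1446 0.1473 0.1501]
  along y ext -0.0577 0.0604 z 0.1474
bar mid 1 72 [[0.0348, -0.0252], [0.0391, 0.002], [0.0439, 0.0252]] [0.1443 0.1478 0.1504]
  along y ext -0.0598 0.0599 z 0.1478
high all (array([552.7, 172.4]), array([ 44.4, 119.7]), 76.1) z [0.2115 0.2187 0.2244]
-12 A 0.4454 0.5647 prong B [0.2619 0.2626] [0.3053 0.3058] post B [0.2602 0.3027]
-13 A 0.4402 0.5594 prong B [0.2705 0.2707] [0.3136 0.3139] post B [0.2697 0.3122]
 prong pts (A-front,B,z) [[0.0, 0.312, 0.224], [0.003, 0.31, 0.224], [0.006, 0.275, 0.223], [0.009, 0.309, 0.222], [0.013, 0.273, 0.211], [0.016, 0.308, 0.209], [0.019, 0.271, 0.215], [0.023, 0.312, 0.211], [0.026, 0.277, 0.207], [0.029, 0.31, 0.214], [0.032, 0.309, 0.209], [0.035, 0.307, 0.211], [0.039, 0.271, 0.211], [0.042, 0.314, 0.212], [0.045, 0.312, 0.212], [0.049, 0.31, 0.214]]
-14 A 0.4347 0.5545 prong B [0.2787 0.2788] [0.3214 0.3223] post B [0.2791 0.3215]
-15 A 0.429 0.5494 prong B [0.2863 0.2868] [0.3295 0.3305] post B [0.2883 0.3307]
scene
green 20 [ 
[... 564 characters left out ...]
A-front,B,z) [[0.0, 0.271, 0.224], [0.001, 0.307, 0.222], [0.002, 0.311, 0.224], [0.004, 0.278, 0.213], [0.007, 0.312, 0.21], [0.012, 0.312, 0.204], [0.016, 0.278, 0.21], [0.022, 0.27, 0.209], [0.026, 0.307, 0.208], [0.03, 0.312, 0.208], [0.034, 0.309, 0.21], [0.038, 0.273, 0.21], [0.042, 0.312, 0.207], [0.047, 0.275, 0.209], [0.049, 0.276, 0.212]]
-14 A 0.4355 0.5535 prong B [0.2783 0.2787] [0.3221 0.3225] post B [0.2815 0.3236]
-15 A 0.4299 0.5483 prong B [0.286  0.2867] [0.33   0.3308] post B [0.2906 0.3329]
spool [0.475 0.016 0.002]
can [ 0.569 -0.035  0.167]
mat0 [0.531 0.116 0.011]
mat1 [ 0.536 -0.231  0.005]
mat2 [ 0.288 -0.234 -0.006]
mat3 [0.286 0.112 0.005]
post [0.589 0.154 0.22 ]
```

play_rows([
  [5,10,7,7,0,0,0.14],
  [5,35.9,25,7.4,0,0,1.236],
  [5,35.9,25,7.4,0,0,1.236],
  [5,35.9,25,7.4,0,0,1.236],
  [5,35.9,25,7.4,0,0,1.236],
  [5,35.9,25,7.4,0,0,1.236],
  [5,35.9,25,7.4,0,0,1.236],
  [5,35.9,25,7.4,0,0,1.236],
], force=60)

```text
time: 0.9
tcp_pos: [0.5559, -0.3275, 0.2745]
ee_rot: [0.698, 0.716, -0.0, -0.0]
contact_force: [-0.5, -0.7, 0.2]
width: 0.0501
```

play_rows([
  [5,0,0,0,0,0,0],
  [5,0,0,0,0,0,0],
  [5,0,0,0,0,0,0],
])

```text
time: 1.2
tcp_pos: [0.5536, -0.3294, 0.274]
ee_rot: [0.7, 0.714, -0.0, -0.001]
contact_force: [-0.2, -0.1, -0.1]
width: 0.0498
```

```bash
cat > st.py <<'E'
from h import *
s=bot.get_state(); r=R.from_quat(s['ee_rot']); y=r.apply([0,1,0]); z=r.apply([0,0,1])
print(s['time'],s['tcp_pos'].round(4),'yaw_y',np.degrees(np.arctan2(y[1],y[0])).round(2),'z',z.round(4),s['width'],s['contact_force'].round(2),s['joint_positions'].round(2))
E
python3 st.py
```

```text
1.2 [ 0.5536 -0.3294  0.274 ] yaw_y 1.07 z [-1.8e-03  4.0e-04 -1.0e+00] 0.04981339962126377 [-0.17 -0.13 -0.14] [-0.64  0.38  1.32 -0.    1.45 -0.66]
```

play_rows([
  [5,3.9,2.7,-2,0,0,0.048],
  [5,3.9,2.7,-6,0,0,0.048],
  [5,3.9,2.7,-8,0,0,0.048],
  [5,3.9,2.7,-8,0,0,0.048],
  [5,3.9,2.7,-8,0,0,0.048],
])

```text
time: 1.7
tcp_pos: [0.5927, -0.3033, 0.1948]
ee_rot: [0.684, 0.73, -0.0, -0.0]
contact_force: [-0.1, -0.2, 0.9]
width: 0.05
```

```bash
python3 st.py; python3 - <<'E'
from h import *
im,d=grab('top'); a=cv2.resize(im[160:235,335:435],(400,300),interpolation=2)
im,d=grab('scene'); b=cv2.resize(im[125:209,255:367],(400,300),interpolation=2)
save(np.hstack([a,b]),'pre.png')
E
```

```text
1.7 [ 0.5927 -0.3033  0.1948] yaw_y 3.76 z [-8.e-04  2.e-04 -1.e+00] 0.04999201697090901 [-0.1  -0.18  0.89] [-0.58  0.46  1.37 -0.    1.31 -0.64]
```

View pics/pre.png

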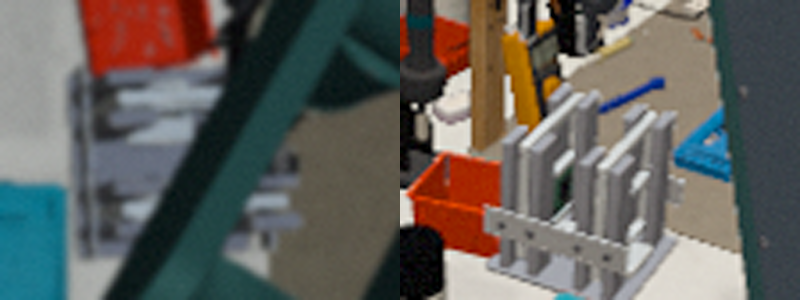

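The close-up shows the rack with no gripper above the far slot (expected about (560,70)). That contradicts the TCP reading, so I'll look at the full pictures.

```bash
python3 st.py; python3 - <<'E'
from h import *
a,d=grab('top'); b,d2=grab('scene')
m=np.vstack([a,b]); save(np.hstack([cv2.resize(a,(400,300)),cv2.resize(b,(400,300))]),'full.png')
for n,d in(('top',d),('scene',d2)):
    c=bot.camera_info(n); 
    for p in((.593,-.303,.2),):
        q=R.from_quat(c['orientation']).inv().apply(np.array(p)-c['position']); s=np.array([q[0],-q[1]])/-q[2]; s*=1+c['k1']*(s@s); print(n,c['mtx']@[*s,1],-q[2])
E
```

```text
1.8 [ 0.594  -0.3037  0.1965] yaw_y 3.8 z [ 0.0023 -0.0016 -1.    ] 0.05024337174002075 [ 0.18 -0.09  1.15] [-0.58  0.46  1.37 -0.    1.31 -0.64]
top [389.43519209 181.54286966   1.        ] 1.148132005145551
scene [298.60202225 143.60670335   1.        ] 1.2955032520833738
```

View pics/full.png

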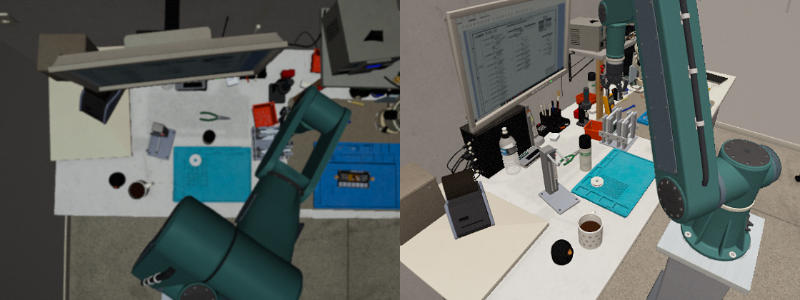

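The wrist shows up around (620,50) in the right half, behind the rack instead of above it. I'll locate the gripper in the depth data by differencing against the first pictures.

```bash
python3 - <<'E'
from h import *
for n in('scene','top'):
    im,d=load(n);P=cloud(n,d); old=cv2.imread(f'pics/{n}0.png')[...,::-1].astype(int)
    diff=(abs(im.astype(int)-old).sum(-1)>60)&(d>0)
    for lo,hi in((.0,.1),(.1,.15),(.15,.2),(.2,.25),(.25,.3),(.3,.35),(.35,.45),(.45,.6)):
        m=diff&(P[...,2]>lo)&(P[...,2]<hi)&(P[...,0]>.4)&(P[...,0]<.8)&(P[...,1]>-.7)&(P[...,1]<-.1)
        if m.sum()>3:
            v,u=np.nonzero(m);print(n,lo,hi,m.sum(),np.percentile(P[m],[5,50,95],axis=0).round(3).tolist(),'px',np.median(u),np.median(v))
im,d=load('scene');save(cv2.resize(im[30:210,210:450],(800,600),interpolation=2),'z.png')
E
```

```text
scene 0.0 0.1 16 [[0.485, -0.695, 0.004], [0.782, -0.689, 0.022], [0.784, -0.502, 0.054]] px 304.0 136.5
scene 0.1 0.15 8 [[0.704, -0.458, 0.142], [0.708, -0.44, 0.145], [0.716, -0.432, 0.149]] px 289.5 135.5
scene 0.15 0.2 6 [[0.747, -0.697, 0.174], [0.753, -0.584, 0.19], [0.759, -0.438, 0.198]] px 298.0 112.0
scene 0.2 0.25 67 [[0.556, -0.311, 0.227], [0.619, -0.296, 0.239], [0.63, -0.289, 0.248]] px 293.0 134.0
scene 0.25 0.3 293 [[0.537, -0.313, 0.254], [0.606, -0.293, 0.282], [0.649, -0.284, 0.298]] px 295.0 121.0
scene 0.3 0.35 402 [[0.531, -0.307, 0.302], [0.587, -0.291, 0.322], [0.651, -0.282, 0.34]] px 299.0 110.0
scene 0.35 0.45 657 [[0.558, -0.305, 0.356], [0.578, -0.271, 0.399], [0.616, -0.262, 0.446]] px 300.0 87.0
scene 0.45 0.6 1269 [[0.524, -0.307, 0.458], [0.574, -0.267, 0.535], [0.63, -0.189, 0.596]] px 301.0 41.0
top 0.0 0.1 45 [[0.437, -0.467, 0.0], [0.58, -0.306, 0.003], [0.773, -0.145, 0.021]] px 374.0 192.0
top 0.1 0.15 6 [[0.496, -0.333, 0.14], [0.521, -0.295, 0.148], [0.594, -0.258, 0.149]] px 381.5 208.5
top 0.2 0.25 12 [[0.618, -0.298, 0.229], [0.619, -0.292, 0.239], [0.628, -0.289, 0.249]] px 389.0 170.0
top 0.25 0.3 63 [[0.619, -0.304, 0.257], [0.639, -0.29, 0.281], [0.65, -0.286, 0.296]] px 393.0 160.0
top 0.3 0.35 131 [[0.529, -0.313, 0.303], [0.648, -0.296, 0.327], [0.659, -0.287, 0.335]] px 401.0 154.0
top 0.35 0.45 103 [[0.555, -0.3, 0.361], [0.602, -0.268, 0.388], [0.618, -0.265, 0.442]] px 397.0 168.0
top 0.45 0.6 702 [[0.47, -0.312, 0.481], [0.555, -0.28, 0.584], [0.602, -0.194, 0.599]] px 425.0 182.0
```

View pics/z.png

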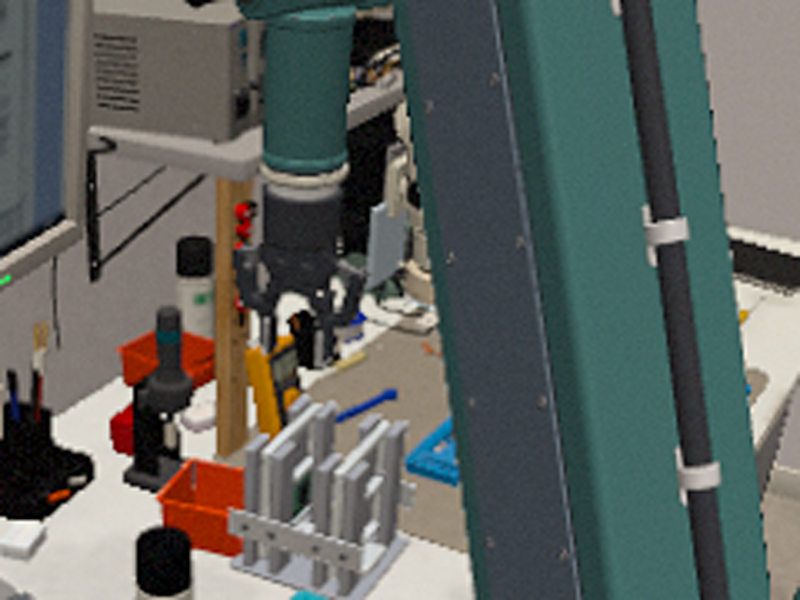

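The gripper is at (305,270) in the zoomed view, above the far slot. Depth puts its fingers at x 0.556–0.63 and y about -0.295, which matches the TCP reading; my earlier worry was just perspective. Now I'll descend and grip.

play_rows([
  [5,0,0.1,-3,0,0,0],
  [5,0,0.1,-5,0,0,0],
  [5,0,0.1,-7.1,0,0,0],
  [5,0,0.1,-7.1,0,0,0],
  [0,0,0.1,-7.1,0,0,0],
  [0,0,0.1,-7.1,0,0,0],
  [0,0,0.1,-7.1,0,0,0],
  [0,0,0.1,-7.1,0,0,0],
], force=60)

```text
time: 2.7
tcp_pos: [0.5943, -0.3015, 0.1248]
ee_rot: [0.683, 0.731, 0.0, 0.001]
contact_force: [0.2, 1.0, 0.9]
width: 0.0001
```

play_rows([
  [0,0,0,0,0,0,0],
  [0,0,0,0,0,0,0],
  [0,0,0,0,0,0,0],
])

```text
time: 3.0
tcp_pos: [0.5937, -0.3011, 0.1237]
ee_rot: [0.683, 0.731, -0.0, 0.0]
contact_force: [0.3, -0.3, 0.8]
width: -0.0002
```

The fingers closed to 0, so nothing is gripped. Time to look.

```bash
python3 st.py; python3 - <<'E'
from h import *
b,d=grab('scene');a,dt=grab('top')
save(np.hstack([cv2.resize(b[100:215,240:355],(450,450),interpolation=2),cv2.resize(a[150:240,340:410],(350,450),interpolation=2)]),'z2.png')
P=cloud('scene',d); old=cv2.imread('pics/scene0.png')[...,::-1].astype(int)
diff=(abs(b.astype(int)-old).sum(-1)>60)&(d>0)
for lo in np.arange(.08,.3,.02):
    m=diff&(P[...,2]>lo)&(P[...,2]<lo+.02)&(abs(P[...,0]-.6)<.1)&(abs(P[...,1]+.3)<.1)
    if m.sum()>3: print(lo.round(2),m.sum(),np.percentile(P[m],[3,50,97],axis=0).round(3).tolist())
E
```

```text
3.0 [ 0.5937 -0.3011  0.1237] yaw_y 3.9 z [-0. -0. -1.] -0.0002175620156756699 [ 0.27 -0.31  0.79] [-0.57  0.53  1.45 -0.    1.17 -0.64]
0.14 16 [[0.581, -0.318, 0.146], [0.59, -0.293, 0.155], [0.601, -0.29, 0.16]]
0.16 37 [[0.58, -0.306, 0.16], [0.586, -0.294, 0.171], [0.605, -0.285, 0.179]]
0.18 47 [[0.567, -0.3, 0.182], [0.587, -0.29, 0.192], [0.618, -0.285, 0.2]]
0.2 112 [[0.552, -0.31, 0.201], [0.6, -0.29, 0.21], [0.634, -0.283, 0.219]]
0.22 132 [[0.536, -0.305, 0.221], [0.596, -0.289, 0.231], [0.647, -0.282, 0.24]]
0.24 160 [[0.536, -0.307, 0.241], [0.582, -0.29, 0.249], [0.639, -0.279, 0.259]]
0.26 49 [[0.553, -0.305, 0.26], [0.573, -0.289, 0.267], [0.627, -0.264, 0.279]]
0.28 127 [[0.558, -0.302, 0.281], [0.578, -0.268, 0.291], [0.617, -0.261, 0.3]]
```

View pics/z2.png

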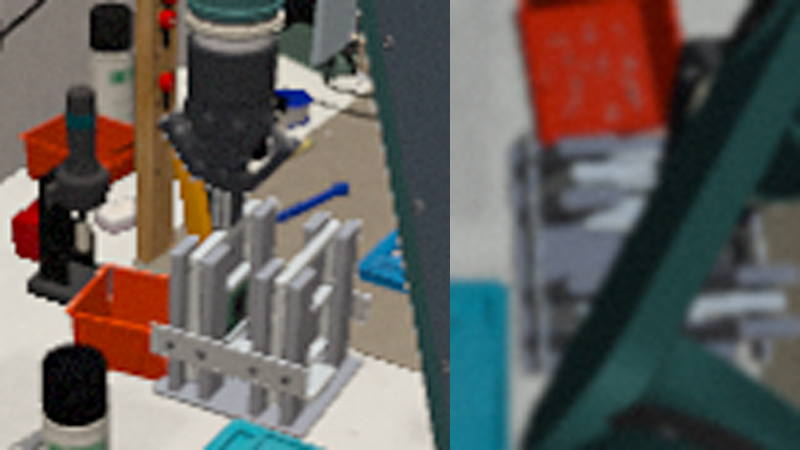

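The left half shows the closed fingers ending at about (225,215), just above the bar, while the TCP reads z = 0.124. Tool and cameras disagree in height by some 25 mm. I'll raise the closed fingers into clear view and measure the offset.

play_rows([
  [0,0,0,4,0,0,0],
  [0,0,0,8,0,0,0],
  [0,0,0,8,0,0,0],
  [0,0,0,8,0,0,0],
  [0,0,0,8,0,0,0],
])

```text
time: 3.6
tcp_pos: [0.5929, -0.3006, 0.2025]
ee_rot: [0.683, 0.731, -0.0, -0.001]
contact_force: [0.1, -0.7, -0.5]
width: 0.0002
```

```bash
python3 st.py; python3 - <<'E'
from h import *
b,d=grab('scene'); s=bot.get_state()
P=cloud('scene',d); old=cv2.imread('pics/scene0.png')[...,::-1].astype(int)
diff=(abs(b.astype(int)-old).sum(-1)>45)&(d>0)
for lo in np.arange(.16,.32,.01):
    m=diff&(P[...,2]>lo)&(P[...,2]<lo+.01)&(abs(P[...,0]-.6)<.1)&(abs(P[...,1]+.3)<.1)
    if m.sum()>2: print(lo.round(2),m.sum(),np.percentile(P[m],[3,50,97],axis=0).round(3).tolist())
c=bot.camera_info('scene')
for z in(.2,.225,.25):
    q=R.from_quat(c['orientation']).inv().apply(np.array([.594,-.29,z])-c['position']); t=np.array([q[0],-q[1]])/-q[2]; t*=1+c['k1']*(t@t); print(z,c['mtx']@[*t,1])
save(cv2.resize(b[100:175,260:335],(500,500),interpolation=2),'tip.png')
E
```

```text
3.6 [ 0.5929 -0.3006  0.2025] yaw_y 3.9 z [-0.0018  0.0011 -1.    ] 0.0002458270243091272 [ 0.15 -0.71 -0.55] [-0.57  0.46  1.36 -0.    1.33 -0.64]
0.22 3 [[0.586, -0.305, 0.225], [0.589, -0.304, 0.229], [0.59, -0.292, 0.229]]
0.23 16 [[0.581, -0.302, 0.231], [0.59, -0.291, 0.237], [0.602, -0.287, 0.239]]
0.24 25 [[0.579, -0.305, 0.241], [0.587, -0.292, 0.245], [0.603, -0.286, 0.249]]
0.25 25 [[0.578, -0.299, 0.25], [0.59, -0.293, 0.255], [0.603, -0.289, 0.26]]
0.26 21 [[0.575, -0.295, 0.261], [0.59, -0.29, 0.265], [0.609, -0.285, 0.27]]
0.27 62 [[0.56, -0.304, 0.27], [0.593, -0.289, 0.276], [0.624, -0.284, 0.28]]
0.28 64 [[0.558, -0.31, 0.28], [0.6, -0.288, 0.284], [0.631, -0.284, 0.29]]
0.29 74 [[0.547, -0.308, 0.291], [0.595, -0.288, 0.295], [0.638, -0.281, 0.3]]
0.3 69 [[0.538, -0.303, 0.3], [0.597, -0.287, 0.305], [0.644, -0.28, 0.31]]
0.31 109 [[0.533, -0.305, 0.31], [0.585, -0.288, 0.315], [0.649, -0.281, 0.319]]
0.2 [296.37200157 145.01229179   1.        ]
0.225 [296.62497833 138.1354885    1.        ]
0.25 [296.88238804 131.10785089   1.        ]
```

View pics/tip.png

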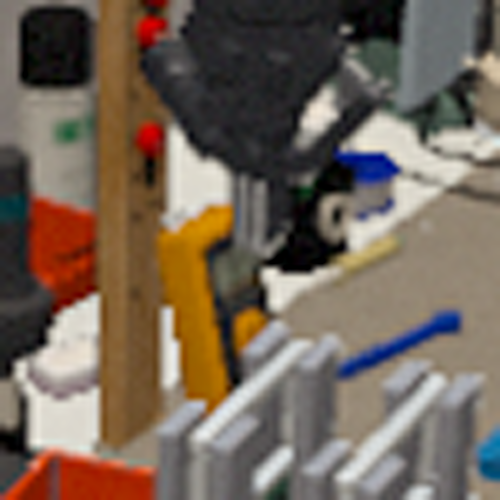

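```bash
python3 - <<'E'
from h import *
d=load('scene')[1];P=cloud('scene',d)
m=(d>0)&(abs(P[...,0]-.592)<.03)&(abs(P[...,1]+.298)<.03)&(P[...,2]>.16)&(P[...,2]<.26)
print(np.histogram(P[m][:,2],bins=np.arange(.16,.261,.005)))
E
```

```text
(array([ 0,  0,  0,  0,  0,  0,  0,  0,  0,  0,  0,  0,  1,  2,  7,  9, 13,
       13, 13, 13]), array([0.16 , 0.165, 0.17 , 0.175, 0.18 , 0.185, 0.19 , 0.195, 0.2  ,
       0.205, 0.21 , 0.215, 0.22 , 0.225, 0.23 , 0.235, 0.24 , 0.245,
       0.25 , 0.255, 0.26 ]))
```

Depth confirms the true tip is at about z = 0.227 while the TCP reads 0.2025: the real tip is 25 mm higher than reported. x and y agree. I'll correct z by that and grip again.

play_rows([
  [5,0,-0.1,0,0,0,0],
  [5,0,-0.1,-2,0,0,0],
  [5,0,-0.1,-4,0,0,0],
  [5,0,-0.1,-6,0,0,0],
  [5,0,-0.1,-8,0,0,0],
  [5,0,-0.1,-9.4,0,0,0],
  [5,0,-0.1,-10.4,0,0,0],
  [5,0,-0.1,-10.4,0,0,0],
])

```text
time: 4.45
tcp_pos: [0.5926, -0.3015, 0.0978]
ee_rot: [0.683, 0.731, -0.0, -0.002]
contact_force: [-0.2, 0.1, 0.6]
width: 0.0497
```

play_rows([
  [0,0,0,0,0,0,0],
  [0,0,0,0,0,0,0],
  [0,0,0,0,0,0,0],
  [0,0,0,0,0,0,0],
  [0,0,0,0,0,0,0],
  [0,0,0,0,0,0,0],
], force=60)

```text
time: 5.05
tcp_pos: [0.5948, -0.3026, 0.1008]
ee_rot: [0.683, 0.731, 0.0, 0.001]
contact_force: [0.9, 0.4, 5.4]
width: 0.0086
```

Gripped, with an opening of about 9 mm on the 10 mm bar. Lifting straight up.

play_rows([
  [0,0,0,1,0,0,0],
  [0,0,0,3,0,0,0],
  [0,0,0,6,0,0,0],
  [0,0,0,9,0,0,0],
  [0,0,0,12,0,0,0],
  [0,0,0,15,0,0,0],
  [0,0,0,18,0,0,0],
  [0,0,0,20,0,0,0],
])

```text
time: 5.85
tcp_pos: [0.5933, -0.3021, 0.3017]
ee_rot: [0.683, 0.731, -0.0, 0.0]
contact_force: [0.6, -0.2, -3.5]
width: 0.0087
```

play_rows([
  [0,0,0,1,0,0,0],
  [0,0,0,1,0,0,0],
  [0,0,0,1,0,0,0],
  [0,0,0,1,0,0,0],
])

```text
time: 6.25
tcp_pos: [0.5927, -0.3016, 0.3076]
ee_rot: [0.683, 0.731, -0.0, -0.002]
contact_force: [-0.0, 0.1, -3.6]
width: 0.0082
```

```bash
python3 st.py; python3 - <<'E'
from h import *
b,d=grab('scene');a,dt=grab('top')
save(np.hstack([cv2.resize(b[80:210,230:360],(400,400),interpolation=2),cv2.resize(a[110:240,340:470],(400,400),interpolation=2)]),'lift.png')
P=cloud('scene',d); m=(d>0)&(abs(P[...,0]-.594)<.05)&(abs(P[...,1]+.3)<.08)&(P[...,2]>.17)&(P[...,2]<.42)
q=P[m]
for lo in np.arange(.19,.40,.02):
    s=q[(q[:,2]>lo)&(q[:,2]<lo+.02)]
    if len(s):print(lo.round(2),len(s),s.min(0).round(3),s.max(0).round(3))
E
```

```text
6.25 [ 0.5927 -0.3016  0.3076] yaw_y 3.89 z [-0.0032  0.002  -1.    ] 0.008233200247854882 [-0.04  0.13 -3.57] [-0.57  0.39  1.21 -0.    1.54 -0.64]
0.21 94 [ 0.566 -0.346  0.216] [ 0.616 -0.242  0.23 ]
0.23 109 [ 0.583 -0.363  0.23 ] [ 0.594 -0.241  0.25 ]
0.25 96 [ 0.583 -0.357  0.25 ] [ 0.595 -0.241  0.27 ]
0.27 120 [ 0.582 -0.362  0.27 ] [ 0.602 -0.241  0.29 ]
0.29 61 [ 0.58  -0.363  0.29 ] [ 0.603 -0.237  0.31 ]
0.31 44 [ 0.582 -0.358  0.311] [ 0.604 -0.238  0.329]
0.33 83 [ 0.576 -0.356  0.33 ] [ 0.608 -0.239  0.35 ]
0.35 98 [ 0.576 -0.355  0.35 ] [ 0.608 -0.243  0.37 ]
0.37 124 [ 0.553 -0.311  0.37 ] [ 0.631 -0.279  0.39 ]
0.39 170 [ 0.546 -0.319  0.39 ] [ 0.644 -0.279  0.41 ]
```

View pics/lift.png

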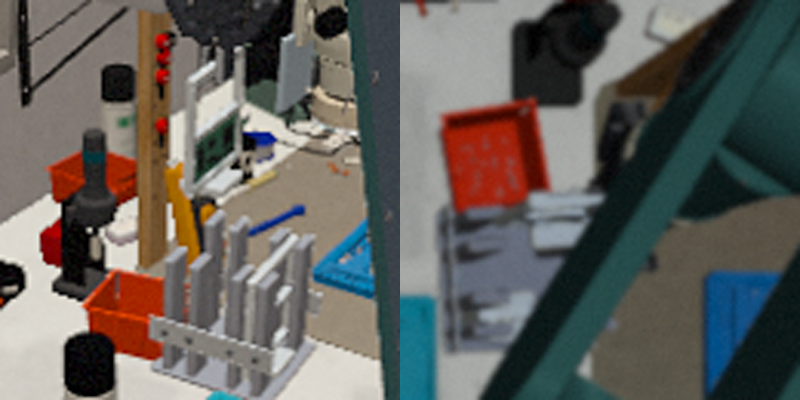

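The lift worked. In the left half the frame with the green board hangs level in the gripper at (215,120), and the empty frame is still in the near slot. It weighs about 3.6 N, and the bar is 42 mm above the TCP reading, centred to about 1 mm. A middle grip would leave only 3 mm each side between the prongs. So I'll stand the frame on the mat and regrip it near its end.

play_rows([
  [0,-1,1,0,0,0,-0.02],
  [0,-3,3,0,0,0,-0.06],
  [0,-5.5,6,0,0,0,-0.1],
  [0,-8,9,0,0,0,-0.15],
  [0,-10.5,12,0,0,0,-0.2],
  [0,-13,15,0,0,0,-0.25],
  [0,-15.3,17.2,0,0,0,-0.28],
  [0,-16.3,18.2,0,0,0,-0.3],
])

```text
time: 7.15
tcp_pos: [0.4276, -0.1177, 0.309]
ee_rot: [0.784, 0.62, -0.001, -0.001]
contact_force: [0.3, -0.3, -2.6]
width: 0.0091
```

play_rows([
  [0,0,0,-2,0,0,0],
  [0,0,0,-5,0,0,0],
  [0,0,0,-8,0,0,0],
  [0,0,0,-11,0,0,0],
  [0,0,0,-14,0,0,0],
  [0,0,0,-17,0,0,0],
  [0,0,0,-19,0,0,0],
  [0,0,0,-20,0,0,0],
])

```text
time: 7.95
tcp_pos: [0.4292, -0.1195, 0.1077]
ee_rot: [0.784, 0.62, -0.001, -0.002]
contact_force: [-0.3, 0.9, -3.7]
width: 0.0083
```

```bash
python3 st.py; python3 - <<'E'
from h import *
b,d=grab('scene')
P=cloud('scene',d); m=(d>0)&(abs(P[...,0]-.43)<.07)&(abs(P[...,1]+.12)<.075)&(P[...,2]>.012)&(P[...,2]<.2)
q=P[m]
for lo in np.arange(.01,.19,.02):
    s=q[(q[:,2]>lo)&(q[:,2]<lo+.02)]
    if len(s):print(lo.round(2),len(s),s.min(0).round(3),s.max(0).round(3))
E
```

```text
7.95 [ 0.4292 -0.1195  0.1077] yaw_y -13.3 z [-0.0034  0.0016 -1.    ] 0.008334231931474199 [-0.29  0.89 -3.7 ] [-0.43  0.27  1.95  0.    0.93 -0.19]
0.01 130 [ 0.399 -0.176  0.013] [ 0.499 -0.061  0.03 ]
0.03 151 [ 0.408 -0.177  0.03 ] [ 0.446 -0.059  0.05 ]
0.05 145 [ 0.409 -0.177  0.05 ] [ 0.447 -0.059  0.07 ]
0.07 132 [ 0.409 -0.179  0.07 ] [ 0.444 -0.06   0.09 ]
0.09 110 [ 0.409 -0.176  0.09 ] [ 0.446 -0.057  0.109]
0.11 46 [ 0.41  -0.179  0.111] [ 0.446 -0.059  0.13 ]
0.13 93 [ 0.411 -0.177  0.131] [ 0.448 -0.06   0.15 ]
0.15 116 [ 0.41  -0.119  0.15 ] [ 0.45  -0.062  0.17 ]
0.17 112 [ 0.39  -0.128  0.171] [ 0.47  -0.096  0.19 ]
```

play_rows([
  [0,0,0,-0.5,0,0,0],
  [0,0,0,-0.8,0,0,0],
  [0,0,0,-0.9,0,0,0],
  [0,0,0,-1.0,0,0,0],
  [0,0,0,-1.1,0,0,0],
  [0,0,0,-1.1,0,0,0],
  [0,0,0,-1.1,0,0,0],
])

```text
time: 8.7
tcp_pos: [0.4308, -0.1202, 0.0988]
ee_rot: [0.784, 0.621, 0.0, 0.0]
contact_force: [-1.4, -0.0, -3.0]
width: 0.0092
```

play_rows([
  [0,0,0,-0.1,0,0,0],
  [0,0,0,-0.2,0,0,0],
  [0,0,0,-0.2,0,0,0],
  [0,0,0,-0.2,0,0,0],
])

```text
time: 9.1
tcp_pos: [0.4312, -0.1202, 0.0972]
ee_rot: [0.784, 0.62, 0.0, 0.0]
contact_force: [-0.8, 1.9, 6.4]
width: 0.0088
```

The frame stands on the mat (force now +6 N). Opening to regrip 41 mm along the bar.

play_rows([
  [2,0,0,0.1,0,0,0],
  [3,0,0,0.1,0,0,0],
  [4,0,0,0.1,0,0,0],
  [4,0,0,0.1,0,0,0],
  [4,0,0,2,0,0,0],
  [4,0,0,4,0,0,0],
  [4,0,0,6,0,0,0],
  [4,0,0,6,0,0,0],
])

```text
time: 9.9
tcp_pos: [0.4325, -0.121, 0.1588]
ee_rot: [0.784, 0.621, 0.001, 0.002]
contact_force: [0.8, -0.6, -0.1]
width: 0.0397
```

```bash
python3 st.py; python3 - <<'E'
from h import *
for n in('scene','top'):
    b,d=grab(n)
    P=cloud(n,d); m=(d>0)&(abs(P[...,0]-.43)<.07)&(abs(P[...,1]+.12)<.075)&(P[...,2]>.125)&(P[...,2]<.155)
    q=P[m]
    if len(q)>5: print(n,len(q),q.mean(0).round(4),cv2.minAreaRect(q[:,:2].astype(np.float32)*1000),np.percentile(q[:,2],[50,95]))
E
```

```text
9.9 [ 0.4325 -0.121   0.1588] yaw_y -13.29 z [ 0.0042 -0.002  -1.    ] 0.039697337466825224 [ 0.76 -0.65 -0.1 ] [-0.43  0.2   1.89 -0.    1.06 -0.19]
scene 169 [ 0.4297 -0.1138  0.1396] ((430.093505859375, -119.63641357421875), (123.49131774902344, 12.809276580810547), 76.4611587524414) [0.14148321 0.14501088]
top 30 [ 0.4417 -0.072   0.1438] ((441.4891662597656, -72.7276840209961), (22.25889015197754, 9.71890640258789), 76.70783996582031) [0.14386215 0.14809563]
```

play_rows([
  [4,-0.5,-2,0,0,0,0],
  [4,-1,-3.9,0,0,0,0],
  [4,-1,-3.9,0,0,0,0],
  [4,-1,-3.9,-2,0,0,0],
  [4,-1,-3.9,-4,0,0,0],
  [4,-1,-3.9,-5.8,0,0,0],
  [4,-1,-3.9,-5.8,0,0,0],
  [4,-1,-3.9,-5.8,0,0,0],
])

```text
time: 10.8
tcp_pos: [0.4201, -0.1584, 0.0982]
ee_rot: [0.784, 0.621, -0.0, -0.001]
contact_force: [-0.1, 0.2, 0.5]
width: 0.04
```

play_rows([
  [0,0,0,0,0,0,0],
  [0,0,0,0,0,0,0],
  [0,0,0,0,0,0,0],
  [0,0,0,0,0,0,0],
  [0,0,0,0,0,0,0],
  [0,0,0,0,0,0,0],
], force=90)

```text
time: 11.4
tcp_pos: [0.4218, -0.1598, 0.0996]
ee_rot: [0.784, 0.62, 0.001, 0.001]
contact_force: [0.5, 0.3, 6.5]
width: 0.0074
```

play_rows([
  [0,0,0,0.5,0,0,0],
  [0,0,0,2,0,0,0],
  [0,0,0,4,0,0,0],
  [0,0,0,7,0,0,0],
  [0,0,0,10,0,0,0],
  [0,0,0,13,0,0,0],
  [0,0,0,15,0,0,0],
  [0,0,0,15,0,0,0],
])

```text
time: 12.2
tcp_pos: [0.4218, -0.1598, 0.251]
ee_rot: [0.784, 0.621, 0.001, 0.002]
contact_force: [0.3, -0.9, -4.6]
width: 0.0079
```

```bash
python3 st.py; cat > bar.py <<'E'
# frame pose in scene camera relative to TCP: bar fitted as rectangle, end posts' tilt
from h import *
s=bot.get_state(); t=s['tcp_pos']; b,d=grab('scene'); P=cloud('scene',d); s=bot.get_state()
ux=np.array([np.cos(np.radians(-13.3)),np.sin(np.radians(-13.3))]); uy=np.array([-ux[1],ux[0]])
r=P-t; A=r[...,:2]@ux; B=r[...,:2]@uy; Z=r[...,2]
m=(d>0)&(abs(A)<.012)&(B>-.04)&(B<.12)
b2=m&(B>.02)&(B<.095)&(Z>.02)&(Z<.065)
x=B[b2];z=Z[b2]
for lo in np.arange(.02,.1,.015):
    k=(x>lo)&(x<lo+.015)
    if k.sum()>3: print('B',lo.round(3),'top Z',np.percentile(z[k],92).round(4),'bottom',np.percentile(z[k],5).round(4),'A',np.median(A[b2][k]).round(4))
k=m&(Z>-.06)&(Z<.04); print('B range',np.percentile(B[k],[.5,99.5]).round(4)); k=(d>0)&(abs(A)<.035)&(abs(B-.041)<.02)&(Z>-.115)&(Z<-.06)
print('foot lowest Z',np.percentile(Z[k],2).round(4) if k.any() else None,'tcp',t.round(4))
E
python3 bar.py
```

```text
12.2 [ 0.4218 -0.1598  0.251 ] yaw_y -13.29 z [ 0.0038 -0.0023 -1.    ] 0.00792814058473825 [ 0.29 -0.9  -4.56] [-0.52  0.09  1.75 -0.    1.29 -0.28]
B 0.02 top Z 0.0445 bottom 0.0333 A -0.004
B 0.035 top Z 0.0442 bottom 0.0338 A -0.0041
B 0.05 top Z 0.0437 bottom 0.034 A -0.0051
B 0.065 top Z 0.0444 bottom 0.0338 A -0.0042
B 0.08 top Z 0.0429 bottom 0.0245 A -0.0046
B range [-0.0193  0.1005]
foot lowest Z -0.0912 tcp [ 0.4218 -0.1598  0.251 ]
```

The bar is level, centred 40.6 mm from the TCP along the bar and about 40 mm above its reading. Moving to 70 mm in front of the hook.

play_rows([
  [0,0.1,2,0,0,0,0],
  [0,0.4,6,0,0,0,0],
  [0,0.7,10.5,0,0,0,0],
  [0,1,15,0,0,0,0],
  [0,1.2,19.5,0,0,0,0],
  [0,1.5,24,0,0,0,0],
  [0,1.7,28.5,-1,0,0,0],
  [0,1.8,31.6,-3,0,0,0],
])

```text
time: 13.05
tcp_pos: [0.4382, 0.1595, 0.2175]
ee_rot: [0.784, 0.621, 0.0, -0.0]
contact_force: [-0.1, -0.0, -3.4]
width: 0.0078
```

play_rows([
  [0,0,0,-1,0,0,0],
  [0,0,0,-1.5,0,0,0],
  [0,0,0,-1.5,0,0,0],
  [0,0,0,-1.5,0,0,0],
  [0,0,0,-1.5,0,0,0],
])

```text
time: 13.55
tcp_pos: [0.4392, 0.156, 0.2041]
ee_rot: [0.785, 0.62, 0.0, 0.0]
contact_force: [0.7, -0.1, -3.4]
width: 0.0081
```

```bash
python3 st.py; cat > rel.py <<'E'
# frame and hook in the scale's axes (origin nominal seat .517,.180)
from h import *
ux=np.array([np.cos(np.radians(-13.3)),np.sin(np.radians(-13.3))]); uy=np.array([-ux[1],ux[0]])
for n in('scene','top'):
    b,d=grab(n); P=cloud(n,d); r=P[...,:2]-[.517,.18]; A=r@ux;B=r@uy;Z=P[...,2]; ok=(d>0)&(abs(B)<.09)&(A>-.13)
    def pr(nm,m,arr):
        if m.sum()>4: print(n,nm,m.sum(),[np.percentile(a[m],[2,50,98]).round(4).tolist() for a in arr])
    fr=ok&(A<-.03)
    pr('frame bar A,B,Z',fr&(Z>.235)&(Z<.253)&(abs(A+.07)<.02),(A,B,Z)) ; pr('frame body',fr&(abs(A+.07)<.02)&(Z>.16)&(Z<.235),(A,B,Z)); pr('foot',fr&(Z>.09)&(Z<.125),(A,B,Z))
    pr('tips',ok&(A>-.028)&(A<-.012)&(Z>.217)&(Z<.235)&(abs(B)<.03),(A,B,Z))
    pr('seat',ok&(A>-.012)&(A<.012)&(Z>.195)&(Z<.217)&(abs(B)<.03),(A,B,Z))
    pr('post top',ok&(A>.05)&(Z>.212)&(Z<.23)&(abs(B)<.04),(A,B,Z))
    if n=='scene': save(cv2.resize(b[150:300,160:310],(600,600),interpolation=2),'rel%d.png'%int(bot.get_state()['time']*10))
E
python3 rel.py; ls pics
```

```text
13.55 [0.4392 0.156  0.2041] yaw_y -13.39 z [ 8.e-04  1.e-04 -1.e+00] 0.008072203985232925 [ 0.7  -0.15 -3.36] [ 0.19  0.17  1.79 -0.    1.18  0.43]
scene frame bar A,B,Z 301 [[-0.088, -0.0745, -0.0651], [-0.0444, 0.0048, 0.058], [0.2369, 0.246, 0.2519]]
scene frame body 597 [[-0.077, -0.0734, -0.0664], [-0.0603, 0.0037, 0.0587], [0.1607, 0.1836, 0.2315]]
scene foot 236 [[-0.0958, -0.0852, -0.0732], [-0.0445, 0.0012, 0.0489], [0.1113, 0.1205, 0.1246]]
scene tips 23 [[-0.0235, -0.0202, -0.0156], [-0.0209, -0.014, 0.0213], [0.2186, 0.2231, 0.2259]]
scene seat 46 [[-0.0112, 0.0004, 0.0116], [-0.0205, 0.0014, 0.0228], [0.204, 0.2088, 0.2118]]
scene post top 439 [[0.0529, 0.3585, 0.4036], [-0.0371, 0.0028, 0.0387], [0.2131, 0.2209, 0.2266]]
top tips 8 [[-0.0205, -0.0177, -0.0142], [0.0162, 0.0181, 0.0217], [0.2203, 0.2233, 0.2293]]
top seat 38 [[-0.0109, 0.0031, 0.0116], [-0.0206, 0.0165, 0.0218], [0.2067, 0.2104, 0.2134]]
top post top 323 [[0.0511, 0.0805, 0.5046], [-0.0343, -0.0024, 0.0206], [0.2135, 0.2194, 0.2288]]
crop1.png
full.png
lift.png
pre.png
rel136.png
scene0.png
tip.png
top0.png
z.png
z2.png
```

The frame is centred on the hook to within 1–2 mm along the bar. Its bar is at z ≈ 0.244, clear of the tip tops at 0.226, and the window bottom at 0.188 is below the prongs. Sliding in along the scale's x.

play_rows([
  [0,0.6,-0.14,0,0,0,0],
  [0,1.7,-0.4,0,0,0,0],
  [0,2.9,-0.69,0,0,0,0],
  [0,4.1,-0.97,0,0,0,0],
  [0,5.2,-1.23,0,0,0,0],
  [0,6.2,-1.46,0,0,0,0],
  [0,6.8,-1.6,0,0,0,0],
  [0,6.8,-1.6,0,0,0,0],
])

```text
time: 14.45
tcp_pos: [0.5078, 0.1406, 0.2035]
ee_rot: [0.784, 0.62, 0.0, 0.0]
contact_force: [0.1, -0.8, -3.8]
width: 0.0079
```

```bash
python3 st.py; sed -i 's/abs(A+.07)<.02/abs(A)<.02/g;s/fr=ok&(A<-.03)/fr=ok\&(abs(A)<.03)/' rel.py; python3 rel.py
```

```text
14.45 [0.5078 0.1406 0.2035] yaw_y -13.32 z [ 3.e-04  0.e+00 -1.e+00] 0.007923385402618768 [ 0.05 -0.8  -3.78] [ 0.14  0.26  1.67 -0.    1.21  0.37]
scene frame bar A,B,Z 284 [[-0.0178, -0.0041, 0.0064], [-0.0486, 0.0047, 0.059], [0.2361, 0.2452, 0.2504]]
scene frame body 672 [[-0.0174, -0.0031, 0.0142], [-0.0594, 0.0033, 0.0594], [0.1609, 0.1846, 0.2315]]
scene foot 233 [[-0.0256, -0.0132, -0.0021], [-0.0474, 0.0026, 0.0539], [0.1107, 0.1201, 0.1246]]
scene tips 26 [[-0.0233, -0.0201, -0.0127], [-0.0256, -0.013, 0.022], [0.2175, 0.2239, 0.2291]]
scene seat 45 [[-0.0091, 0.001, 0.0109], [-0.0202, -0.0138, 0.0227], [0.204, 0.2091, 0.2115]]
scene post top 437 [[0.0516, 0.3591, 0.4034], [-0.0383, 0.0022, 0.0382], [0.2131, 0.2209, 0.227]]
top post top 93 [[0.0856, 0.4971, 0.5056], [-0.0381, -0.0002, 0.0206], [0.213, 0.2197, 0.2295]]
```

```bash
cp $(ls -t pics/rel*.png|head -1) pics/in.png
```

```text
(no output)
```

View pics/in.png

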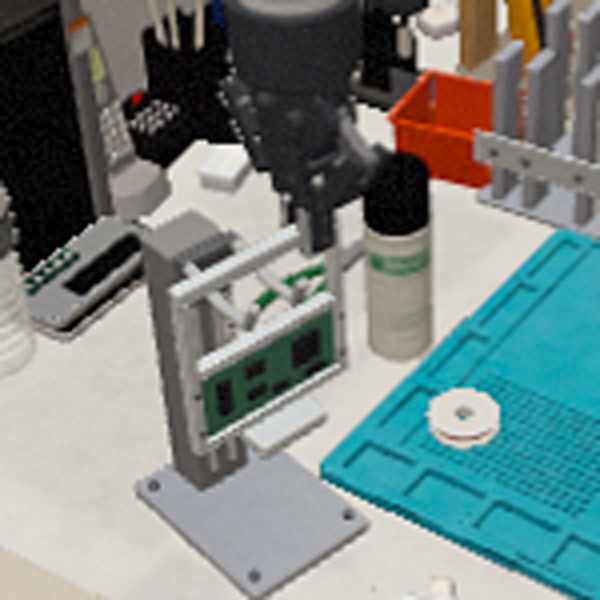

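The prongs at about (240,320) and (300,290) pass through the window under the bar, and the fingers hold the bar's far end, clear of the prongs and post. Lowering gently.

play_rows([
  [0,0,0,-0.5,0,0,0],
  [0,0,0,-1,0,0,0],
  [0,0,0,-1.5,0,0,0],
  [0,0,0,-2,0,0,0],
  [0,0,0,-2.4,0,0,0],
  [0,0,0,-2.7,0,0,0],
  [0,0,0,-3,0,0,0],
  [0,0,0,-3.3,0,0,0],
])

```text
time: 15.35
tcp_pos: [0.5067, 0.1409, 0.1705]
ee_rot: [0.784, 0.621, -0.0, -0.0]
contact_force: [-1.0, -0.0, -2.9]
width: 0.0079
```

play_rows([
  [0,0,0,-0.3,0,0,0],
  [0,0,0,-0.6,0,0,0],
  [0,0,0,-0.9,0,0,0],
  [0,0,0,-1.2,0,0,0],
  [0,0,0,-1.5,0,0,0],
  [0,0,0,-1.8,0,0,0],
  [0,0,0,-2,0,0,0],
  [0,0,0,-2,0,0,0],
])

```text
time: 16.15
tcp_pos: [0.5067, 0.1409, 0.1504]
ee_rot: [0.784, 0.621, -0.0, -0.0]
contact_force: [-0.8, 0.9, -0.7]
width: 0.0077
```

```bash
python3 st.py; python3 - <<'E'
from h import *
f=[]
for i in range(6): bot.get_image('scene'); f.append(bot.get_state()['contact_force'][2])
print(np.mean(f),np.std(f)); print(bot.get_state()['tcp_pos'])
E
```

```text
16.15 [0.5067 0.1409 0.1504] yaw_y -13.29 z [-1.e-04  1.e-04 -1.e+00] 0.0076892418330742635 [-0.79  0.89 -0.65] [0.14 0.31 1.74 0.   1.09 0.37]
-1.049902142525476 0.46667408770125757
[0.50672611 0.14085006 0.15075122]
```

The force shows the hook taking the load: about 1 N remains in the gripper, some 12 mm of dip to go.

play_rows([
  [0,0,0,-0.3,0,0,0],
  [0,0,0,-0.6,0,0,0],
  [0,0,0,-0.9,0,0,0],
  [0,0,0,-1.1,0,0,0],
  [0,0,0,-1.1,0,0,0],
  [0,0,0,-1.1,0,0,0],
])

```text
time: 17.05
tcp_pos: [0.5068, 0.1409, 0.1396]
ee_rot: [0.784, 0.621, 0.0, -0.0]
contact_force: [-0.1, -0.2, 0.4]
width: 0.0079
```

```bash
python3 st.py; python3 - <<'E'
from h import *
f=[]
for i in range(8): bot.get_image('scene'); f.append(bot.get_state()['contact_force'][2])
print(np.mean(f),np.std(f)); print(bot.get_state()['tcp_pos'])
E
sed -i 's/abs(A)<.02/abs(A)<.015/' rel.py
python3 - <<'E'
from h import *
ux=np.array([np.cos(np.radians(-13.3)),np.sin(np.radians(-13.3))]); uy=np.array([-ux[1],ux[0]])
b,d=grab('scene');P=cloud('scene',d);r=P[...,:2]-[.517,.18];A=r@ux;B=r@uy;Z=P[...,2]
for lo,hi in((-.06,-.03),(-.03,-.005),(-.005,.02),(.02,.035),(.035,.06)):
    m=(d>0)&(A>-.012)&(A<.01)&(B>lo)&(B<hi)&(Z>.15)&(Z<.2); print(lo,m.sum(),np.percentile(Z[m],[5,95]).round(4) if m.any() else '',np.median(A[m]).round(4) if m.any() else '')
m=(d>0)&(abs(A)<.02)&(abs(B)<.08)&(Z>.09)&(Z<.17);print('B',np.percentile(B[m],[.5,99.5]).round(4))
m=(d>0)&(A>-.03)&(A<-.012)&(abs(B)<.03)&(Z>.15)&(Z<.23);print('tips Z',np.percentile(Z[m],[2,98]).round(4),m.sum())
E
```

```text
17.05 [0.5068 0.1409 0.1396] yaw_y -13.29 z [-0.e+00  1.e-04 -1.e+00] 0.007883676044262515 [-0.11 -0.17  0.38] [0.14 0.33 1.75 0.   1.07 0.37]
0.33534252866883024 0.3719389579430209
[0.50682919 0.14089151 0.13973847]
-0.06 36 [0.1523 0.1958] -0.0056
-0.03 81 [0.1705 0.1973] -0.005
-0.005 53 [0.1735 0.1851] -0.0045
0.02 38 [0.1698 0.1849] -0.0049
0.035 91 [0.1538 0.1845] -0.0047
B [-0.0597  0.0606]
tips Z [0.1694 0.2284] 66
```

The load is balanced (residual about 0.3 N, within noise). The bar is level with its top at 0.185, so the dip is about 36 mm. Opening slowly.

play_rows([
  [1.1,0,0,0,0,0,0],
  [1.4,0,0,0,0,0,0],
  [1.8,0,0,0,0,0,0],
  [2.4,0,0,0,0,0,0],
  [3.4,0,0,0,0,0,0],
  [4,0,0,0,0,0,0],
  [4,0,0,0,0,0,0],
  [4,0,0,0,0,0,0],
], force=20)

```text
time: 18.3
tcp_pos: [0.5067, 0.1409, 0.1396]
ee_rot: [0.784, 0.621, -0.0, -0.0]
contact_force: [0.3, 0.6, 1.2]
width: 0.0402
```

play_rows([
  [4,0,0,0.5,0,0,0],
  [4,0,0,1.5,0,0,0],
  [4,0,0,3,0,0,0],
  [4,0,0,5,0,0,0],
  [4,0,0,8,0,0,0],
  [4,0,0,11,0,0,0],
  [4,0,0,14,0,0,0],
  [4,0,0,15,0,0,0],
])

```text
time: 19.1
tcp_pos: [0.5086, 0.1412, 0.2939]
ee_rot: [0.784, 0.621, 0.003, 0.002]
contact_force: [0.0, 0.4, 0.4]
width: 0.04
```

play_rows([
  [4,0,0,0,0,0,0],
  [4,0,0,0,0,0,0],
  [4,0,0,0,0,0,0],
  [4,0,0,0,0,0,0],
  [4,0,0,0,0,0,0],
  [4,0,0,0,0,0,0],
  [4,0,0,0,0,0,0],
  [4,0,0,0,0,0,0],
])

```text
time: 19.9
tcp_pos: [0.5067, 0.1409, 0.2896]
ee_rot: [0.784, 0.621, -0.0, -0.0]
contact_force: [1.2, 0.1, -0.9]
width: 0.0399
```

```bash
python3 st.py; cat > fin.py <<'E'
from h import *
ux=np.array([np.cos(np.radians(-13.3)),np.sin(np.radians(-13.3))]); uy=np.array([-ux[1],ux[0]])
for i in range(2):
    for k in range(4*i): bot.get_image('top')
    b,d=grab('scene');P=cloud('scene',d);r=P[...,:2]-[.517,.18];A=r@ux;B=r@uy;Z=P[...,2]
    for lo,hi in((-.06,-.03),(-.015,.015),(.03,.06)):
        m=(d>0)&(abs(A)<.012)&(B>lo)&(B<hi)&(Z>.15)&(Z<.2); print(lo,m.sum(),np.percentile(Z[m],[50,95]).round(4),np.median(A[m]).round(4))
    m=(d>0)&(abs(A)<.02)&(abs(B)<.08)&(Z>.09)&(Z<.17);print('B',np.percentile(B[m],[.5,99.5]).round(4))
    for lo in(.09,.12,.15,.17): 
        m=(d>0)&(abs(A)<.02)&(B>.05)&(B<.06)&(Z>lo)&(Z<lo+.02);print(' A at z',lo,np.median(A[m]).round(4) if m.any() else '')
save(np.hstack([cv2.resize(b[150:300,160:310],(400,400),interpolation=2),cv2.resize(b[120:220,250:350],(400,400),interpolation=2)]),'fin.png')
E
python3 fin.py
```

```text
19.9 [0.5067 0.1409 0.2896] yaw_y -13.29 z [-1.e-04  0.e+00 -1.e+00] 0.039940142946996916 [ 1.16  0.1  -0.86] [0.14 0.18 1.55 0.   1.41 0.37]
-0.06 84 [0.1778 0.1861] -0.0046
-0.015 65 [0.1837 0.1867] -0.0045
0.03 107 [0.1793 0.1862] -0.0045
B [-0.0604  0.0604]
 A at z 0.09 -0.0053
 A at z 0.12 -0.0055
 A at z 0.15 -0.004
 A at z 0.17 -0.0046
-0.06 88 [0.1792 0.1864] -0.0051
-0.015 65 [0.1834 0.1863] -0.0046
0.03 104 [0.1791 0.1857] -0.0048
B [-0.06    0.0605]
 A at z 0.09 -0.0058
 A at z 0.12 -0.0047
 A at z 0.15 -0.005
 A at z 0.17 -0.0047
```

View pics/fin.png

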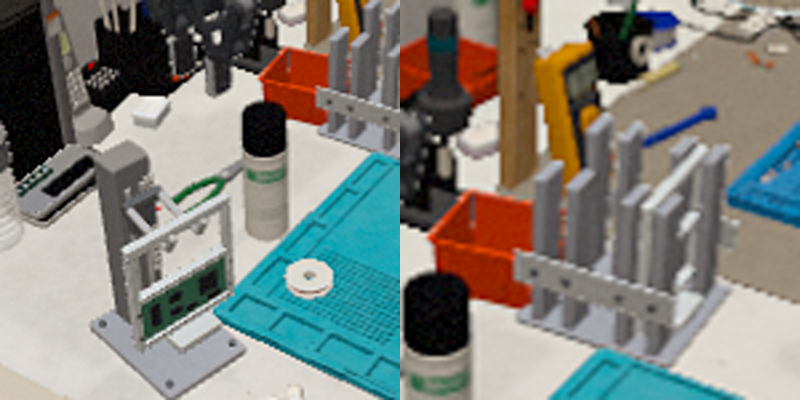

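The frame hangs level and centred on both prongs (left half, bar at about (175,225)). The gripper is well clear, the empty frame sits in its slot, and the spool and can look unmoved. I'll let it settle a little longer, then hand in.

play_rows([
  [4,0,0,0,0,0,0],
  [4,0,0,0,0,0,0],
  [4,0,0,0,0,0,0],
  [4,0,0,0,0,0,0],
  [4,0,0,0,0,0,0],
  [4,0,0,0,0,0,0],
  [4,0,0,0,0,0,0],
  [4,0,0,0,0,0,0],
])

```text
time: 21.0
tcp_pos: [0.5067, 0.1408, 0.2896]
ee_rot: [0.784, 0.621, -0.0, -0.0]
contact_force: [0.1, -0.2, 0.0]
width: 0.0401
```

```bash
python3 -c "
from bench import bot
print(bot.finish_job(), bot.get_state()['time'])"
```

```text
the job is handed in; nothing more can be done
the job is handed in; nothing more can be done
```

The board frame hangs on both prongs of the spring scale, level and still, and I handed the job in at about 21 s of the 72 s allowed; no verdict is reported. I lifted it from the far slot, stood it on the mat and regripped it near its end so the fingers stayed clear of the prongs. Then I slid it over the hook tips, lowered it until the hook carried the load, opened the gripper slowly and backed off.

**Last checks:**
- **Position:** the handle was centred to about 1 mm along the bar and a few mm across, with the bar level and upright.
- **Dip:** about 36 mm. Two pictures about 0.2 s apart agreed to within 1 mm, though I did not measure the hook's speed directly.
- **Gripper:** clear of everything, with a contact force of about 0 N.
- **Rest of the bench:** the empty frame was still in its slot. The spool and spray can looked unmoved; I judged these by eye, and did not check the mug, mouse, pliers and tip cleaner again at the end.

**What disagreed:**
- **Tool height:** the reported height was about 25 mm lower than the real finger tips. My first grasp therefore closed on air just above the bar, touching nothing; I measured the difference in the pictures and corrected for it.
- **Finger opening:** on the 10 mm bar it read 8 to 9 mm.
- **Pictures:** I viewed 11, one over the budget.

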